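# Zero the kitchen scale, then slide the tin onto it

### The arm

A 6-joint arm with a two-finger parallel gripper is mounted at the origin on a cart in front of the work surface, level with it; the furniture and walls round the work are solid. World frame = base frame: x ahead of the robot, y to its left, z up, the work surface at z = 0. Lengths are in m, angles in rad, forces in N, time in s.
With the tool pointing down it reaches from about 0.375 to 0.975 m from the base axis. Payload 3.8 kg.
Tool frame: the origin (TCP) lies midway between the tips of the shut fingers; the grasp point (between the pads) lies 19 mm behind it; z points along the fingers, y is the line along which they close (so a half turn about z gives the same grasp; the last joint's range is limited). The gripper opens to 88 mm and grips with 3 to 60 N. Pads are 18 mm wide; open, the fingers measure 123 mm over their backs; the gripper's body (75 mm by 187 mm) begins 45 mm behind the grasp point.
Start: joints at [-1.269, 0.264, 1.604, -0, 1.274, -0.037], TCP at [0.224, -0.637, 0.239] pointing down, gripper open.
Joint ranges: [-2.63, 2.63], [-0.94, 2.18], [0.31, 2.57], [-1.31, 4.45], [0, 2.66], [-2.55, 2.55]. Speed limits (rad/s): [2.57, 2.57, 3.14, 3.14, 3.14, 3.14].

### API

Orientations are given as a rotation vector (axis times angle).
In Python, from cell import manip, inverse_kinematics, cams, order gives the robot as it stands. Calls block until the motion is done:
- manip.move_pose(position, orientation): joint-space move of the TCP to a pose.
- manip.move_linear(position, rate=0.15, rot=None): straight line of the TCP; rot=None keeps the orientation; rate is the mean speed in m/s.
- manip.set_joints(angles): joint-space move.
- manip.set_gripper(opening, force=None): finger opening in m; force is the grip in N (None keeps the last); returns when the fingers have stopped.
- manip.dwell(seconds).
- inverse_kinematics(position, orientation): joint angles nearest the present ones, or None.
- manip.state(): the state.
- cams.capture(name): name is "scene" or "top"; returns a dict with "image" (400x640x3 uint8, blue, green, red), "z_map" (400x640 float32, m along the optical axis (not along the pixel's ray), 0 where there is no reading), "intrinsics" (3x3 intrinsics, pixels), "position" and "orientation" of the camera in the world. Camera axes: x right, y down, z forward; pixel columns grow to the right and rows downward; lengths in m; the calibration is good to about 2 mm. A picture is of the moment at which its call begins.
A pose or a line that the arm cannot do raises manip.IKError and nothing moves.
- order.close_job(): hands the job in; it is judged then, once.
The state is a dict: "clock": time; "joint_pos": joint angles; "joint_velocities": joint speeds; "tau": joint torques, N m; "tool_pos": TCP position; "tcp_rot": TCP orientation; "contact_force": force on the tool from outside, world axes, zero at the start; "moment": the same for the moment, N m; "gripper_width": finger opening in m; "grasp_force": force on a finger pad.
Only numpy, scipy, OpenCV 4.12 (cv2) and the standard library are available. Lean on these libraries where they do the work, as an engineer would, in place of code of your own. Each camera call takes 0.05 s, during which the arm holds its last target. There are 200 camera calls.

### The job

Press the round button on the empty kitchen scale fully down to zero it. Then slide the big tin off the wooden board onto the scale's steel plate without lifting it or tipping it over, and leave it in the middle of the plate, with no part of its bottom over the plate's edge or still on the board. Do not press the button again with the tin on the scale, and leave the other things where they stand.

Things in the scene. Friction and masses are not known exactly. Their poses are not given: they have to be found in the camera images.
- tin: Round open metal tin, 99 mm across and 85 mm tall, upright and too wide to grasp across, 0.25 to 0.65 kg. It starts on the wooden board. Origin: centre of its underside; z up.
- board: Low wooden board, 170 mm (its x) by 160 mm (its y), flat top 24 mm above the worktop; does not move. Origin: under its centre at worktop height; its -y side adjoins the scale. Farther right lies the sink; a tray in it stands 205 mm above the worktop at y = -0.22, so keep the hand clear of it and cross it higher than that.
- scale: Flat white kitchen scale, fixed. Origin: at worktop height under the centre of its 122 mm square steel plate, whose top is 22 mm up (2 mm below the board's). The housing reaches 67 mm from the origin in +x, -x and +y, 112 mm in -y; the board adjoins its +y side, 1.5 to 4.5 mm away, axes parallel. The control strip with display and button is at its -y end.
- plate_centre (a point): Centre of the top of the scale's steel plate, 22 mm above the worktop; axes as the scale's (y towards the board, -y towards the control strip).
- zero_button (a joint): Travel of the round button, m: 0 = up, 0.005 = fully down; it springs back. About 5 N presses it fully down.
- zero_button_top (a point): Centre of the top of the round grey push button (28 mm across, its top 27 mm above the worktop) on the scale's control strip, pressed straight down.
- spice: Bystander: spice jar with a red lid, 45 mm across, 106 mm tall, behind the board. Origin: centre of its underside.
- jar: Bystander: white-lidded round jar, 79 mm across, 96 mm tall, behind the scale. Origin: centre of its underside.
- dropper: Bystander: small brown bottle with a white cap, 32 mm across, 63 mm tall, in front of the board. Origin: centre of its underside.

How it is judged:
By the outcome, as a careful person would: the job done as asked, in the order asked, and still so for the second after the job is handed in, with the robot touching nothing.
It also fails if it takes over 58 s, if anything falls off the work surface, if the arm or the gripper's body presses on something with over 40 N, if the wrist force passes 120 N, or if a joint passes its speed limit or range.

## Working session

There is one attempt and no reset: what is moved stays moved. The work goes in short steps, each a Python script; the robot and the scene stay as the last script left them, time stands still between calls to the robot, and variables do not carry over. Pictures are saved under pics/ and viewed, at most 10 in all, crops included, and the job is handed in when it is done.

```bash
mkdir -p pics
cat > h.py <<'E'
import numpy as np, cv2
from cell import manip, inverse_kinematics, cams, order
from scipy.spatial.transform import Rotation as R
def cam(n):
    c=cams.capture(n); o=np.array(c["orientation"],float)
    c["R"]=o if o.shape==(3,3) else (R.from_rotvec(o).as_matrix() if o.size==3 else R.from_quat(o).as_matrix())
    return c
def cloud(c):
    K=c["intrinsics"];z=c["z_map"];v,u=np.indices(z.shape)
    p=np.stack([(u-K[0,2])/K[0,0]*z,(v-K[1,2])/K[1,1]*z,z],-1)
    p=p@c["R"].T+c["position"]; p[z==0]=np.nan
    return p
def ray(c,uv,h):
    K=c["intrinsics"];d=c["R"]@np.linalg.solve(K,[uv[0],uv[1],1]);p=np.array(c["position"])
    return p+d*(h-p[2])/d[2]
E
python3 - <<'E'
from h import *
for n in("scene","top"):
    c=cam(n);print(n,c["position"],c["orientation"],c["intrinsics"]);cv2.imwrite(f"pics/{n}0.png",c["image"])
    np.save(f"{n}0.npy",cloud(c))
print(manip.state())
E
```

```text
scene [ 0.19308846 -0.33170848  0.67146704] [-2.30428324  0.81835912 -0.33032432] [[412.90580539   0.         319.57557557]
 [  0.         412.90580539 201.88017353]
 [  0.           0.           1.        ]]
top [0.51329315 0.07690809 1.01182085] [-2.20214806  2.20105312 -0.04068161] [[432.58447431   0.         319.9457731 ]
 [  0.         432.58447431 194.32386625]
 [  0.           0.           1.        ]]
{'clock': 0.1, 'joint_pos': array([-1.26893028e+00,  2.64676082e-01,  1.60525815e+00,  1.11022282e-05,
        1.27373550e+00, -3.69082821e-02]), 'joint_velocities': array([ 4.21691531e-05, -2.36703979e-03, -2.43719647e-03,  7.35436104e-05,
        1.62274318e-03,  1.10420436e-03]), 'tau': array([ 8.62583402e-04, -5.03617716e+01, -3.58070791e+01,  7.30646378e-02,
        2.33223365e-02, -5.55290751e-05]), 'tool_pos': array([ 0.22412182, -0.6359995 ,  0.23750252]), 'tcp_rot': array([-3.09460105e+00, -5.29252034e-01,  4.14174081e-04]), 'contact_force': array([-0.02674981, -0.01746175, -0.52316831]), 'moment': array([-0.02915033, -0.02237355, -0.04298688]), 'grasp_force': 0.0, 'gripper_width': 0.08828269859270382}
```

View pics/scene0.png

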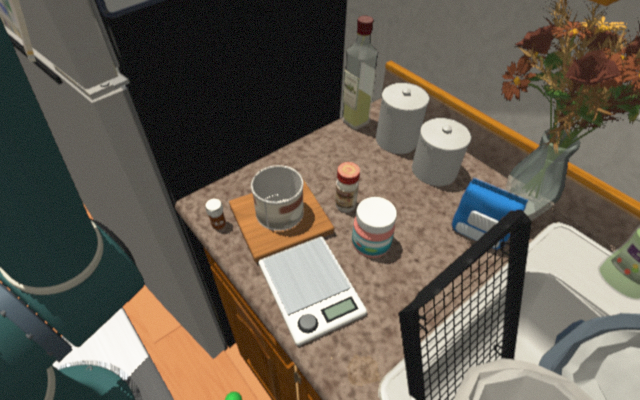

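View pics/top0.png

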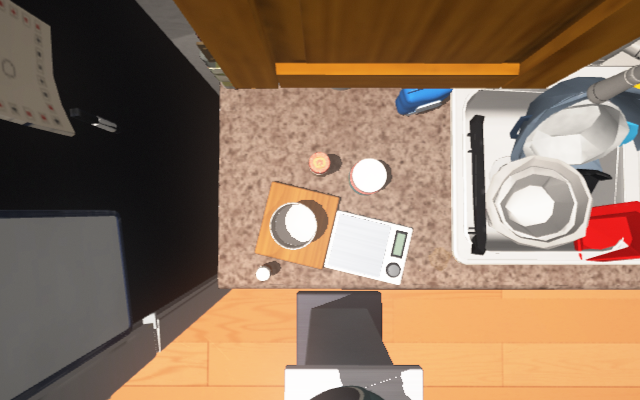

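The top view shows the tin at about (294,226) on the board, the scale's plate at (362,244), the button at (393,270), the dropper at (263,274), the spice jar at (319,163) and the jar at (369,176). In the scene view the button is at (308,323) and the tin at (277,198).

```bash
cat > meas.py <<'E'
from h import *
def tin_rim(c,P,zr=(.098,.122),near=None,r=.09):
    m=(P[...,2]>zr[0])&(P[...,2]<zr[1])&(np.hypot(P[...,0]-near[0],P[...,1]-near[1])<r)
    q=P[m][:,:2]; (x,y),rad=cv2.minEnclosingCircle(q.astype(np.float32)); return x,y,rad,len(q),np.median(P[m][:,2])
if __name__=="__main__":
    c=cam("top");P=cloud(c);hsv=cv2.cvtColor(c["image"],cv2.COLOR_BGR2HSV)
    def blob(mask,uv):
        n,l=cv2.connectedComponents(mask.astype(np.uint8));k=l[uv[1],uv[0]];m=(l==k).astype(np.uint8)
        return max(cv2.findContours(m,0,2)[0],key=cv2.contourArea)
    def show(n,ct,h):
        pts=np.array([ray(c,p,h)[:2] for p in ct[:,0]+0.0]);r=cv2.minAreaRect(pts.astype(np.float32));print(n,np.round(r[0],4),np.round(r[1],4),round(r[2],2),len(pts))
    S,V=hsv[...,1],hsv[...,2]
    roi=np.zeros(S.shape,bool);roi[205:290,322:416]=1
    show("scale",blob(roi&(S<40)&(V>150),(362,244)),.022)
    b=blob((V<130)&roi,(393,270));show("button",b,.027)
    show("board",blob((hsv[...,0]<20)&(S>120)&(V>90)&(np.indices(S.shape)[0]<280),(268,215)),.024)
    print("tin",tin_rim(c,P,near=ray(c,(294,226),.109)))
    c2=cam("scene");P2=cloud(c2);print("tin scene",tin_rim(c2,P2,near=ray(c,(294,226),.109)))
    for n,uv,h in(("spice",(319,163),.106),("jar",(369,176),.096),("dropper",(263,274),.063),("cabinetedge",(400,75),1),("rack",(478,180),.2)):
        print(n,ray(c,uv,h).round(3),P[uv[1],uv[0]].round(3))
    for n,uv in(("plate",(362,244)),("button",(393,270)),("strip",(408,248)),("strip2",(396,260)),("stripL",(383,270)),("board",(268,215)),("table",(430,150)),("tray",(458,200))):print(n,np.nanmedian(P[uv[1]-1:uv[1]+2,uv[0]-1:uv[0]+2],axis=(0,1)).round(4))
    np.save("Ptop.npy",P);q=P[(P[...,1]<-.15)&(P[...,1]>-.4)&(P[...,0]<.9)];print("max z right",np.nanmax(q[:,2]))
E
python3 meas.py
python3 - <<'E'
import cv2
i=cv2.imread('pics/top0.png')[195:295,245:425]
cv2.imwrite('pics/crop.png',cv2.resize(i,None,fx=4,fy=4,interpolation=2))
E
```

```text
scale [ 0.4309 -0.0315] [0.1791 0.1348] 76.47 124
button [0.5467 0.08  ] [1.4812 0.9099] 90.0 4
board [0.4818 0.1316] [0.1586 0.169 ] 76.38 131
tin (0.4822855293750763, 0.13557069003582, 0.049478013068437576, 255, np.float64(0.10904927945437526))
tin scene (0.48201999068260193, 0.13310720026493073, 0.050183892250061035, 583, np.float64(0.1059263712294326))
spice [0.614 0.08  0.106] [0.614 0.08  0.106]
jar [ 0.587 -0.026  0.096] [ 0.587 -0.026  0.099]
dropper [0.376 0.202 0.063] [0.376 0.202 0.065]
cabinetedge [0.517 0.075 1.   ] [ 0.654 -0.005  0.569]
rack [ 0.571 -0.219  0.2  ] [ 0.571 -0.216  0.208]
plate [ 0.4377 -0.0178  0.0236]
button [ 0.3799 -0.0873  0.0271]
strip [ 0.4271 -0.1272  0.0026]
strip2 [ 0.4009 -0.0958  0.0182]
stripL [ 0.3783 -0.0661  0.0175]
board [0.5037 0.1967 0.0248]
table [ 0.6561 -0.1802  0.0008]
tray [ 0.5386 -0.243   0.0058]
max z right 0.7068790130632496
```

View pics/crop.png

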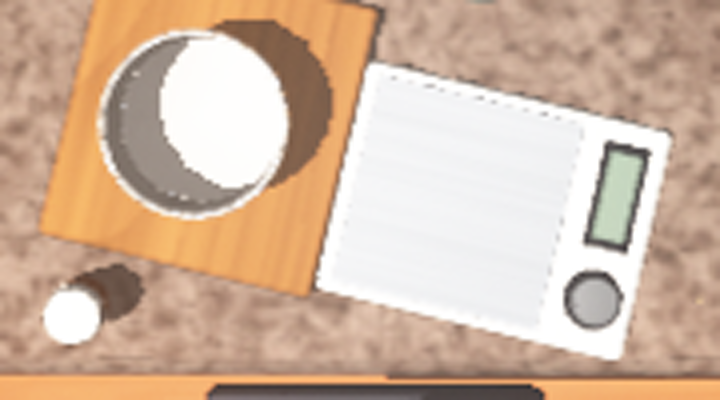

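Refined from the crop: the button is at (593,298), which is (393.2,269.4) in the full image. The strip housing is about 18 mm high, so shut fingers can press the button all the way down without touching it.

```bash
cat >> h.py <<'E'
PC=np.array([.4362,-.0096])
def rot(yd):
    y=np.array([yd[0],yd[1],0.]);y/=np.linalg.norm(y);z=np.array([0,0,-1.]);return R.from_matrix(np.c_[np.cross(y,z),y,z]).as_rotvec()
def best(p,yd):
    q0=manip.state()["joint_pos"];c=[(np.abs(q-q0).max(),s,q) for s in(1,-1) if (q:=inverse_kinematics(p,rot(s*np.array(yd)))) is not None]
    m=min(c,key=lambda a:a[0]);return m[1],m[2]
E
python3 - <<'E'
from h import *
n=np.array([.9526,-.3044]);c=cam("top");b=ray(c,(393.2,269.4),.027)[:2];print(b)
manip.set_gripper(0)
p=manip.state()["tool_pos"];manip.move_linear([p[0],p[1],.33],.2)
s,q=best([*b,.30],n);print(s,q)
manip.move_pose([*b,.30],rot(s*n));st=manip.state();print(st["clock"],st["tool_pos"])
manip.move_linear([*b,.045],.15);f0=manip.state()["contact_force"][2]
for z in np.arange(.028,.0165,-.001):
    manip.move_linear([*b,z],.03);st=manip.state();f=st["contact_force"][2]-f0;print(round(z,4),st["tool_pos"].round(4),round(f,2),round(st["clock"],2))
    if f>14:break
manip.dwell(.3);print(manip.state()["contact_force"]-[0,0,f0])
manip.move_linear([*b,.20],.15);print(manip.state()["clock"])
E
```

```text
[ 0.38093269 -0.08777238]
1 [-0.29020199 -0.33437184  2.07158173  0.          1.40438277  0.01908953]
4.2167 [ 0.3812692  -0.08837482  0.30018401]
0.028 [ 0.3809 -0.0878  0.0279] -0.15 6.78
0.027 [ 0.3812 -0.0879  0.0272] 0.92 7.03
0.026 [ 0.3812 -0.0879  0.0262] 1.78 7.28
0.025 [ 0.3813 -0.0879  0.0252] 2.85 7.53
0.024 [ 0.3813 -0.0879  0.0242] 3.08 7.78
0.023 [ 0.3812 -0.0879  0.0231] 3.64 8.03
0.022 [ 0.3813 -0.0879  0.0224] 7.0 8.28
0.021 [ 0.3813 -0.0879  0.0222] 16.45 8.53
[-3.80384744  1.34286026 16.58968027]
10.175
```

The button bottomed out at z = 22 mm with 16 N. Next is the push.

Run:
```python
from h import *
from meas import tin_rim
c=cam("top");t=np.array(tin_rim(c,cloud(c),near=(.482,.134))[:2]);t2=cam("scene");u=np.array(tin_rim(t2,cloud(t2),near=(.482,.134))[:2]);print(t,u)
t=np.array([t[0],(t[1]+u[1])/2])
d=PC-t;L=np.linalg.norm(d);d/=L;n=np.array([-d[1],d[0]]);print(L,d)
a=t-.078*d
s,q=best([*a,.2],n);print(s,q)
manip.move_pose([*a,.2],rot(s*n));manip.set_gripper(.06)
manip.move_linear([*a,.054],.15);f0=manip.state()["contact_force"]
print(manip.state()["clock"],manip.state()["tool_pos"],f0)
e=t-.0484*d
for k,(x,r) in enumerate([(-.005,.06),(.04,.05)]):
    manip.move_linear([*(e+x*d),.054],r);st=manip.state();print(st["clock"],st["tool_pos"],st["contact_force"]-f0)
c=cam("top");cv2.imwrite("pics/p1.png",c["image"][130:300,200:460].repeat(2,0).repeat(2,1));c=cam("scene");cv2.imwrite("pics/p2.png",c["image"][100:360,140:460].repeat(2,0).repeat(2,1))
np.save("push.npy",np.r_[t,d,L])
```

```text
[0.48231253 0.13546133] [0.46601158 0.14543542]
0.15697414038607274 [-0.29375877 -0.95587959]
1 [ 3.56985392e-01  5.46525537e-02  1.91803219e+00 -4.44089210e-16
  1.16890791e+00  6.55142129e-01]
13.6167 [0.50610222 0.21532509 0.05495727] [ 0.87851955 -0.18626502 -0.015022  ]
14.175 [0.49801551 0.19112836 0.05417857] [-1.65441293  0.27847834 -0.16597597]
15.225 [0.48471057 0.14834085 0.05393395] [0.61539661 2.22143963 1.69246055]
```

View pics/p2.png

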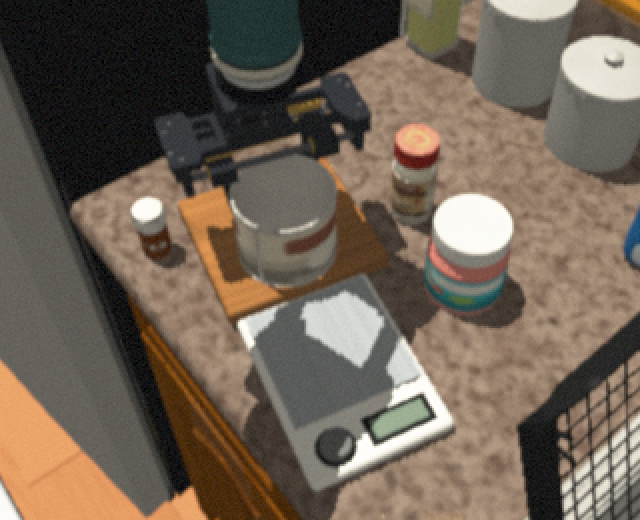

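The tin stands upright in the cradle of the two fingers, at about (285,215) in this doubled crop, and is moving towards the scale. The jars are undisturbed. I'll continue.

Run:
```python
from h import *
a=np.load("push.npy");d=a[2:4];f=PC-.0484*d
f0=np.array([.88,-.19,0])
for x in(-.07,-.045,-.02,-.006):
    manip.move_linear([*(f+x*d),.054],.05);st=manip.state();print(st["clock"],st["tool_pos"],st["contact_force"]-f0)
c=cam("top");cv2.imwrite("pics/p3.png",c["image"][130:300,200:460].repeat(2,0).repeat(2,1));np.save("P3.npy",cloud(c))
c=cam("scene");cv2.imwrite("pics/p4.png",c["image"][100:360,140:460].repeat(2,0).repeat(2,1))
```

```text
16.4167 [0.47250955 0.10456594 0.05523646] [0.7057504  6.71417152 4.65341907]
17.0667 [0.46338468 0.07925993 0.05391309] [0.58277405 1.70462988 1.76049077]
17.7167 [0.45548432 0.05531668 0.05355914] [-1.18408483  0.6078533  -1.36442038]
18.15 [0.45203322 0.04203358 0.05392435] [-0.56873669  2.41583256 -2.45598404]
```

View pics/p4.png

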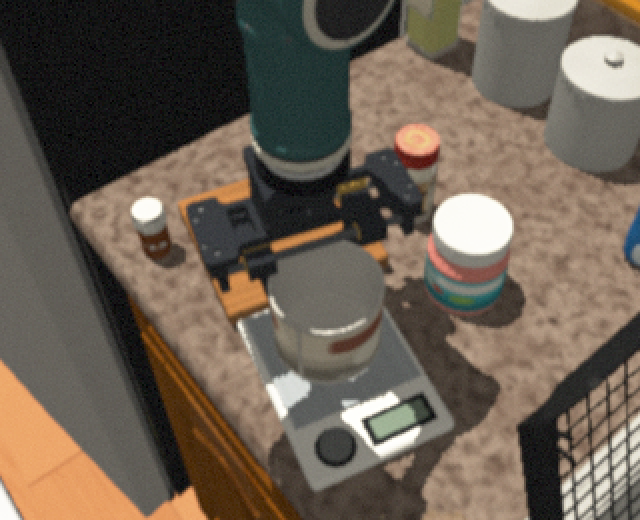

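The tin is upright on the plate, with its base near (328,345) in the crop. I'll back the hand off and measure.

```bash
cat > chk.py <<'E'
from h import *
from meas import tin_rim
def chk(name,near=PC):
    for n in("top","scene"):
        c=cam(n);P=cloud(c);x=tin_rim(c,P,(.100,.116),near,.065)
        e=np.array(x[:2])-PC;print(n,np.round(x,4),"off scale x,y mm",(e@[.972,-.2351]*1e3).round(1),(e@[.2351,.972]*1e3).round(1))
        if n=="top":cv2.imwrite(f"pics/{name}.png",cv2.resize(c["image"][150:300,230:430],None,fx=4,fy=4,interpolation=2))
E
python3 - <<'E'
from chk import *
a=np.load("push.npy");d=a[2:4];p=manip.state()["tool_pos"][:2]
manip.move_linear([*(p-.03*d),.054],.12);manip.move_linear([*(p-.03*d),.17],.2);manip.move_linear([*(p-.13*d),.25],.25)
chk("c1");print(manip.state()["clock"])
E
```

```text
top [ 4.380e-01 -9.000e-04  4.950e-02  2.490e+02  1.077e-01] off scale x,y mm -0.3 8.9
scene [ 4.382e-01 -2.000e-03  5.010e-02  5.130e+02  1.069e-01] off scale x,y mm 0.2 7.9
20.1417
```

View pics/c1.png

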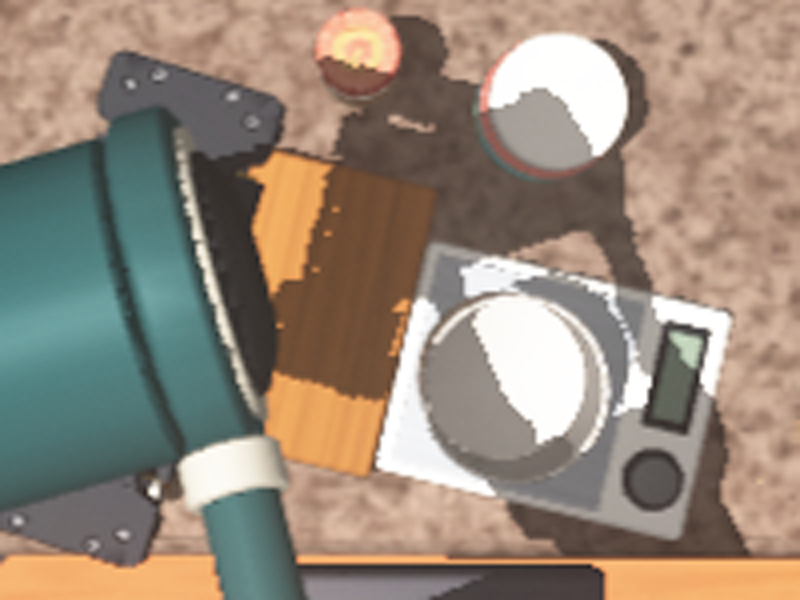

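The tin (515,385 in this crop) is on the plate, centred sideways but about 8 mm short towards the board. I'll push it a little further.

Run:
```python
from chk import *
a=np.load("push.npy");d=a[2:4];f=PC-.0484*d;g=lambda x:f+x*d
manip.move_linear([*g(-.036),.17],.2);manip.move_linear([*g(-.036),.054],.15)
manip.move_linear([*g(-.010),.054],.08);manip.move_linear([*g(.0022),.054],.03);print(manip.state()["tool_pos"],f)
manip.move_linear([*g(-.03),.054],.1);manip.move_linear([*g(-.03),.17],.2);manip.move_linear([*g(-.13),.25],.25);manip.dwell(.5)
chk("c2");print(manip.state()["clock"])
```

```text
[0.450249   0.03468214 0.05421204] [0.45041792 0.03666457]
top [ 4.361e-01 -8.700e-03  4.950e-02  2.490e+02  1.076e-01] off scale x,y mm -0.3 0.9
scene [ 4.366e-01 -1.050e-02  4.990e-02  5.420e+02  1.068e-01] off scale x,y mm 0.6 -0.8
25.3583
```

View pics/c2.png

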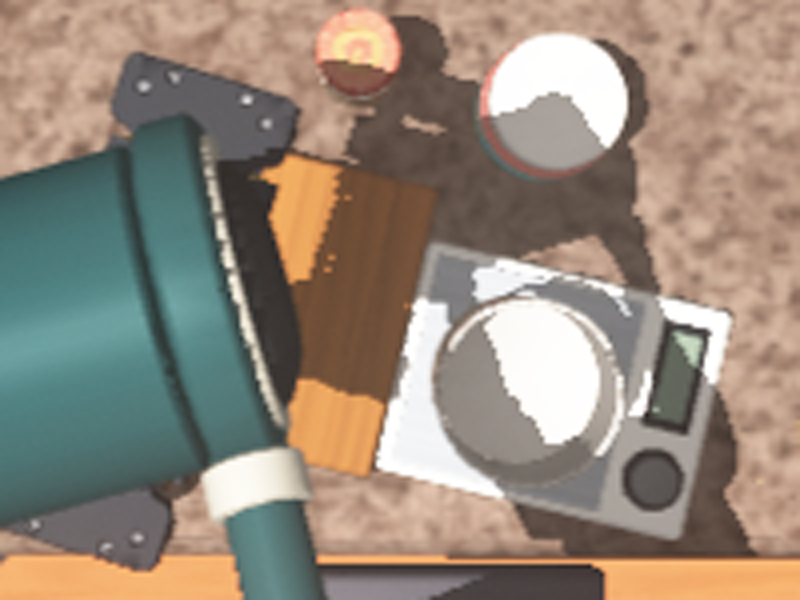

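The tin (528,390 in the crop) now stands in the middle of the plate to within about 1 mm. The spice jar and the white-lidded jar are where they were, and the hand is clear.

```bash
python3 -c "
from h import *
print(order.close_job())"
```

```text
the job is handed in; nothing more can be done
None
```

The job is handed in: I pressed the button fully down first, then slid the tin upright onto the scale, where it stands within about 1 mm of the plate's centre, at about 25 s on the clock.

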